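Unlock the carousel turntable with the brass key

ROBOT

A 6-joint arm with a two-finger parallel gripper is mounted at the origin on the work surface. World frame = base frame: x ahead of the robot, y to its left, z up, the work surface at z = 0. Lengths are in m, angles in rad, forces in N, time in s.
With the tool pointing down it reaches from about 0.35 to 0.85 m from the base axis. Payload 8.1 kg.
Tool frame: the origin (TCP) lies at the very end of the fingers, on their centre line; the grasp point (between the pads) lies robot.grip_point_offset behind it (robot.grip_point_offset is the distance from the TCP to the grasp point, in m); z points along the fingers, y is the line along which they close (so a half turn about z gives the same grasp; the last joint's range is limited). The gripper opens to 93 mm and grips with 3 to 60 N. Pads are 15 mm wide; open, the fingers measure 128 mm over their backs; the gripper's body (75 mm by 188 mm) begins 65 mm behind the grasp point.
Start: joints at [-1.328, 0.13, 1.488, -0, 1.523, -0.085], TCP at [0.193, -0.568, 0.219] pointing down, gripper open.
Joint ranges: [-2.96, 2.96], [-0.89, 2.26], [0.02, 2.5], [-1.34, 4.48], [0, 2.73], [-2.66, 2.66]. Speed limits (rad/s): [2.39, 2.39, 2.79, 3.14, 3.14, 3.14].

INTERFACE

Orientations are given as a rotation vector (axis times angle).
In Python, from plant import robot, eyes gives the robot as it stands. The module is installed in compiled form; this text tells all that it offers.
- The arm moves only by the tool apply_moves, never from a script. Its argument "steps" is one flat list of numbers, 7 for each row, row after row: the shift along the tool's x, y, z in units of 30 mm (1.0 is 30 mm), then the turn, a rotation vector about the tool's x, y, z in units of 6 degrees (1.0 is 6 degrees), then the opening in per cent of the stroke, from 0 (shut) to 100 (fully open). In form: [dx, dy, dz, ax, ay, az, fingers, dx, dy, dz, ax, ay, az, fingers, ...]. A call has 1 to 12 rows; each row shifts and turns the commanded pose from where the row before left it, along the tool's axes as they then stand; what a row does not reach is not made up. A row lasts 1/12 s, in which the tool goes at most 41.7 mm and 7.16 degrees, less where a joint would pass 70% of its speed; a pose out of reach is approached as far as the arm can. A call is refused whole if a number of a shift passes 1 or a number of a turn 1, either way. A call with a gripper value outside its range is refused whole. The fingers move at their own pace and stop on an object; "grip_force" is the grip in N (left out, the last holds). Time passes only in rows, so rows that do not move let the fingers close. It gives the time, the measured TCP pose, the force, the opening and the grip force at its end, in the units of the state.
- robot.read_state(): the state, without advancing time (a new reading comes with each control period).
- eyes.read_camera(name): name is "side" or "top" or "wrist"; returns the picture (384x512x3 uint8, red, green, blue); there is no depth.
- eyes.calibration(name): a dict with "K" (3x3 intrinsics, pixels), "R" (3x3) and "t" (3): a world point X has camera coordinates R X + t. Camera axes: x right, y down, z forward; pixel columns grow to the right and rows downward; lengths in m; the calibration is good to about 2 mm. A picture is of the moment at which its call begins: read the wrist's pose just before it. calibration takes no time and is no camera call; for the wrist camera it gives the pose at the moment of the call.
- robot.close_job(): hands the job in; it is judged then, once.
Trained networks look in the newest picture that a camera, given by its name, has taken for a name from the list of things; names that differ only in an ending like _2 or _b are one class to them, and where a whole thing is asked for, a point or a joint stands for the part that bears it (a point fixed in the world has none). Each returns a list of dicts, best first, with "conf" (0 to 1); they miss things now and then, are a little off and sometimes report something else, mostly with a low value. They report only what shows in the picture. A call takes as long as a camera call. They do not tell look-alikes from the thing itself.
- eyes.search_frame(camera, thing): "rect" ([left, top, width, height] in pixels, round what is visible of it).
- eyes.place_of(camera, thing): "xy" ([column, row] in pixels: a listed point, or the origin of a listed thing).
The state is a dict: "t": time; "q": joint angles; "dq": joint speeds; "joint_torque": joint torques, N m; "tool_pos": TCP position; "orientation": TCP orientation; "force": force on the tool from outside, world axes, zero at the start; "wrist_torque": the same for the moment, N m; "opening": finger opening in m; "gripper_force": force on a finger pad.
Only numpy, scipy, OpenCV 4.12 (cv2) and the standard library are available. Lean on these libraries where they do the work, as an engineer would, in place of code of your own. Each camera call takes 0.05 s, during which the arm holds its last target. There are 200 camera calls.

TASK

Take the brass key with the flat bow out of the wooden key block and, feeling gently for the hidden keyway, push it fully home in the keyhole of the carousel's lock. Only then turn it clockwise until the bolt has drawn clear of the brass turntable, and let go, leaving the key standing in the lock. Do not force the lock, and leave the other key and the toys where they are.

Things in the scene. Friction and masses are not known exactly. Their poses are not given: they have to be found in the camera images.
- key: Brass key, 70 mm tall, 56 to 91 g, upright in a slot of the key block, its collar resting on the block. Origin: middle of the blade's lower end; z up the stem, x along the blade's width. Flat blade 28 mm (x) by 4 mm (y), from 0 to 24 mm, its last 2 mm narrowed to 26 by 2.6 mm; collar 44 mm across, 24 to 28 mm; round stem 12 mm across, 28 to 38 mm; flat bow above. Alike after half a turn.
- key_bow (a point): Middle of the brass key's flat bow, 54 mm above the blade's end. The bow is 40 mm (key x) by 9 mm (key y) by 32 mm high, with two black dots on each face. Grip it across the 9 mm, firmly (60 N or more). The bow's broad side and the blade's broad side face the same way.
- key_block: Fixed pale wooden block, 150 (x) x 56 (y) x 34 mm high, with two loose blade slots 33 x 9 mm along x, 40 mm either side of the middle, 28 mm deep. Origin: middle of its underside. Key x lies along block x, within a few degrees.
- spare_key: Steel key of the same height and blade but with a round disc bow 36 mm across, in the other slot; leave it alone. Origin as for the brass key.
- stand: Fixed carousel stand. Origin: middle of the underside of its lock, a dark steel housing 80 x 80 mm, 60 mm high; z up. The brass turntable (150 mm across, top 40 mm high) carrying the red carousel (100 mm across, 157 mm high in all) has its axis 125 mm off along -y of this frame. More than 40 N between key and lock in all (pushing and turning) harms it; 5 to 10 N of push is plenty.
- keyhole (a point): Centre of the mouth of the round bore in the lock's top face, 60 mm above the counter. The bore is 36 mm across and 10 mm deep, down to the barrel's face. Fully home means that the key's collar rests on the lock's top, with the blade's end 24 mm below this point.
- barrel_face (a point): Centre of the black barrel's flat face, 10 mm below the mouth. Its keyway, 32.5 x 7 mm, is centred here; its angle is hidden: at the start the long axis lies anywhere from 0.75 rad anticlockwise (from above) of the stand's x axis to 0.25 rad clockwise of it. The barrel does not turn under a light push (below 8 N) by a misaligned key. (This point and its axes do not move with the barrel.)
- barrel_axis (a point): Point on the barrel's axis 20 mm below the mouth. The barrel is sprung: pushed on its face it sinks up to 5 mm (1.6 N to start, then 0.8 N per mm more), then is rigid. It springs back up round the blade, so that the push vanishes, once blade and keyway agree within about 0.08 rad and 1 mm; pushing on then sends the key home.
- lock_side (a point): Middle of the lock's side face towards the turntable, where the bolt comes out. With the key home, turning it clockwise from above takes 0.1 to 0.25 N m, after up to 0.25 rad of play. The bolt does not move until the keyway has passed 0.25 rad clockwise of the stand's x axis, is 1 mm clear of the turntable at 0.55 rad, and the barrel stops hard at 1.0 rad. It stays where it is left.
- tin_horse: Cream tin horse on a red 100 x 34 mm base, 125 mm high; bystander. Origin: middle of the underside.
- tin_airplane: Chrome tin airplane, 140 mm long, 170 mm span, 77 mm high; bystander. Origin: under its middle, on the counter.
- glass_dome: Glass dome lid, 140 mm across, 152 mm high with its brass knob; bystander. Origin: middle of the underside.
- gift_box: Blue gift box 100 x 80 x 60 mm with cream bands; bystander. Origin: middle of the underside.
- tin_drum: Green tin drum, 62 mm across, 45 mm high; bystander. Origin: middle of the underside.
- bolt: Brass bolt, 14 mm wide bar lying loose in a channel in the lock, along y of the stand, 17 mm off the lock's axis on -x; only its nose, 14 x 8 mm, shows from above between lock and turntable rim. Origin: under the nose's end, 18 mm above the counter. In the stand's frame the nose's end is at y = -54 mm locked, the turntable's rim at y = -50 mm, and y = -40 mm at the barrel's stop.
Not all that is in view belongs to the job. What is shaped like the key but blue or red is not meant.

How it is judged:
By the outcome, as a careful person would: the job done as asked, in the order asked, and still so for the second after the job is handed in, with the robot touching nothing.
It also fails if it takes over 61 s, if anything falls off the work surface, if the arm or the gripper's body presses on something with over 40 N, if the wrist force passes 120 N, or if a joint passes its speed limit or range.

## Working session

There is one attempt and no reset: what is moved stays moved. The work goes in short steps, Python scripts to look and compute and a tool call to move; the robot and the scene stay as the last step left them, time stands still between calls to the robot, and variables do not carry over. Pictures are saved under pics/ and viewed, at most 10 in all, crops included, and the job is handed in when it is done.

Besides the shell and the picture viewer there is one more tool, called after ">>>" by a JSON object that holds its "op" and its "data", one argument or row to a line. apply_moves: Moves the arm, as the interface text tells. Its arguments: {"type":"object","properties":{"steps":{"type":"array"},"grip_force":{"type":"number"}},"required":["steps"]}

```bash
mkdir -p pics; cat > h.py <<'E'
import numpy as np, cv2
from plant import robot, eyes
from scipy.spatial.transform import Rotation as Ro
def shot(n,f=None):
    im=eyes.read_camera(n)
    if f: cv2.imwrite('pics/'+f,im[:,:,::-1])
    return im
def ray(n,px,z,c=None):
    c=c or eyes.calibration(n); K,R,t=map(np.array,(c['K'],c['R'],c['t']))
    d=R.T@np.linalg.inv(K)@[px[0],px[1],1]; o=-R.T@t
    return o+d*(z-o[2])/d[2]
def proj(n,X,c=None):
    c=c or eyes.calibration(n); p=np.array(c['K'])@(np.array(c['R'])@X+np.array(c['t'])); return p[:2]/p[2]
E
python3 - <<'E'
from h import *
s=robot.read_state();print(s, robot.grip_point_offset)
a=shot('top');b=shot('side')
cv2.imwrite('pics/a.png',cv2.resize(np.vstack([a,b])[:,:,::-1],(400,600)) if 0 else a[:,:,::-1]); cv2.imwrite('pics/b.png',b[:,:,::-1])
hs={'key':0,'key_bow':.064,'key_block':0,'spare_key':0,'stand':0,'keyhole':.06,'barrel_face':.05,'lock_side':.03,'bolt':.018}
for n in ['top','side']:
  print(n,np.round(-np.array(eyes.calibration(n)['R']).T@eyes.calibration(n)['t'],3))
  for k,z in hs.items():
    for r in eyes.place_of(n,k)[:3]: print(n,k,round(r['conf'],2),np.round(r['xy'],1),np.round(ray(n,r['xy'],z),4))
E
```

```text
{'t': 0.0, 'q': array([-1.32838554e+00,  1.31165586e-01,  1.48929155e+00, -3.55944745e-06,
        1.52299914e+00, -8.53983626e-02]), 'dq': array([ 2.80792267e-04, -2.18659015e-03, -1.98994491e-04,  9.94735491e-04,
        3.25888320e-04, -8.04550545e-05]), 'joint_torque': array([-2.37042230e-03, -5.59843147e+01, -4.91757631e+01,  7.67932297e-02,
        3.52644303e-02, -9.99337112e-05]), 'tool_pos': array([ 0.1930632 , -0.56747928,  0.21757807]), 'orientation': array([-3.09765529e+00, -5.12316121e-01,  2.35010226e-04]), 'force': array([-0.12814572, -0.3543799 , -0.23467238]), 'wrist_torque': array([-0.01047897,  0.00714179, -0.02520173]), 'gripper_force': 0.0, 'opening': 0.09281027114718875} 0.0188
top [0.488 0.029 1.216]
top key 0.73 [227.4 231.4] [0.4782 0.099  0.    ]
top key 0.65 [195.3 255.8] [0.4004 0.2019 0.    ]
top key 0.52 [194.3 223. ] [0.5057 0.2065 0.    ]
top key_bow 0.62 [196.4 260.3] [0.3914 0.1893 0.064 ]
top key_bow 0.59 [222.6 227.4] [0.491  0.1101 0.064 ]
top key_bow 0.52 [163.3 260.7] [0.3907 0.2897 0.064 ]
top key_block 0.97 [193.9 216.1] [0.5281 0.2081 0.    ]
[... 702 characters left out ...]
0.3974 0.206  0.064 ]
side key_bow 0.79 [258.8 268.8] [0.4937 0.1969 0.064 ]
side key_bow 0.73 [277.6 239.7] [0.489  0.1062 0.064 ]
side key_block 0.7 [256.5 201.3] [ 0.6085 -0.019   0.    ]
side key_block 0.63 [237.7 278.1] [0.5442 0.2093 0.    ]
side key_block 0.58 [305.1 107.1] [ 0.6404 -0.4262  0.    ]
side spare_key 0.53 [223.4 274. ] [0.5803 0.2149 0.    ]
side stand 0.61 [257.9 209.8] [0.5923 0.0049 0.    ]
side keyhole 0.59 [256.7 200. ] [0.5887 0.0185 0.06  ]
side keyhole 0.47 [305.  108.3] [ 0.6155 -0.3562  0.06  ]
side keyhole 0.35 [206.  372.6] [0.4835 0.4527 0.06  ]
side barrel_face 0.86 [260.7 200. ] [0.583 0.007 0.05 ]
side lock_side 0.6 [267.3 193.6] [ 0.5839 -0.0341  0.03  ]
```

```bash
python3 - <<'E'
import cv2,numpy as np
a=cv2.imread('pics/a.png');b=cv2.imread('pics/b.png')
A=cv2.resize(a[140:300,110:330],None,fx=2.7,fy=2.7,interpolation=2);B=cv2.resize(b[100:380,180:400],None,fx=2.14,fy=2.14,interpolation=2)
cv2.imwrite('pics/c1.png',A);cv2.imwrite('pics/c2.png',B[:600])
E
```

```text
(no output)
```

View pics/c1.png

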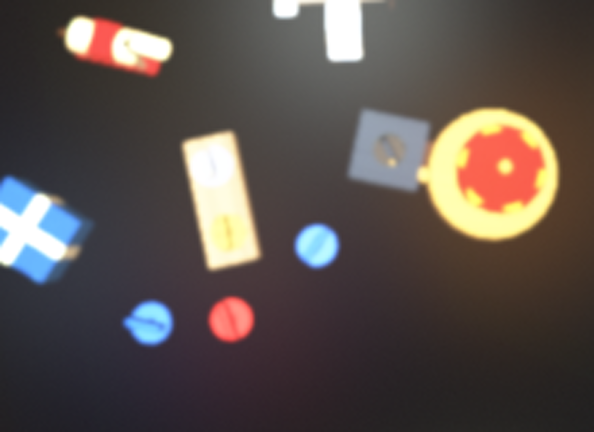

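View pics/c2.png

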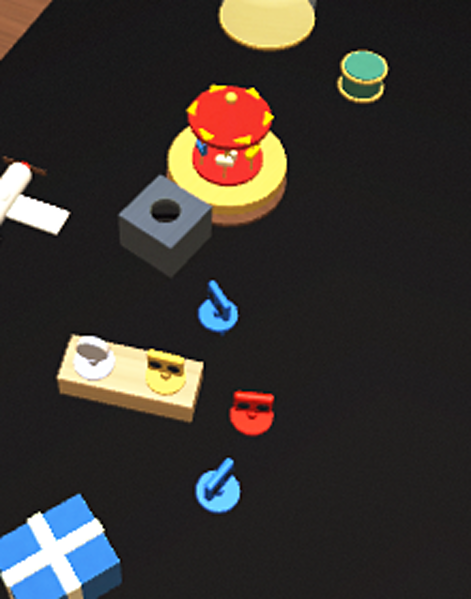

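In the top crop, the candidates are: brass key in the block at (229,233), steel spare at (215,163), red lookalike at (231,319), and blue lookalikes at (151,323) and (317,246). The brass one in the wooden block is the one meant: the side crop shows it yellow, with a flat bow and two dots, at (166,370). The lock is at (389,150) and the turntable at (493,174). I'll swing over to the key.

>>> {"op": "apply_moves", "data": {
  "steps": [1,0,0,0,0,-0.48,100,1,0,0,0,0,-0.48,100,1,0,0,0,0,-0.48,100,1,0,0,0,0,-0.48,100,1,0,0,0,0,-0.48,100,1,0,0,0,0,-0.48,100,1,0,0,0,0,-0.48,100,1,0,0,0,0,-0.48,100,1,0,0,0,0,-0.48,100,1,0,0,0,0,-0.48,100,1,0,0,0,0,-0.48,100,1,0,0,0,0,-0.48,100]
}}

```text
t: 2.0
tool_pos: [0.486, -0.3655, 0.2186]
orientation: [2.805, 1.413, 0.0]
force: [0.2, -0.8, 0.6]
opening: 0.0931
gripper_force: 0.0
```

>>> {"op": "apply_moves", "data": {
  "steps": [1,0,0,0,0,-0.48,100,1,0,0,0,0,-0.48,100,1,0,0,0,0,-0.48,100,1,0,0,0,0,-0.48,100,1,0,0,0,0,-0.48,100,1,0,0,0,0,-0.48,100,1,0,0,0,0,-0.48,100,1,0,0,0,0,-0.48,100,1,0,0,0,0,-0.48,100,1,0,0,0,0,-0.48,100,1,0,0,0,0,-0.48,100,1,0,0,0,0,-0.48,100]
}}

```text
t: 3.0
tool_pos: [0.6113, -0.0337, 0.2186]
orientation: [2.259, 2.183, 0.0]
force: [1.1, 0.1, -0.1]
opening: 0.0933
gripper_force: 0.0
```

```bash
python3 - <<'E'
from h import *
s=robot.read_state();print(s['t'],s['tool_pos'],s['orientation'],s['q'])
c=eyes.calibration('wrist');print(c)
shot('wrist','w1.png')
for k,z in {'key':.01,'key_bow':.064,'spare_key':.01,'keyhole':.06,'barrel_face':.05,'lock_side':.03,'stand':0,'bolt':.018}.items():
    for r in eyes.place_of('wrist',k)[:3]: print(k,round(r['conf'],2),np.round(r['xy'],1),np.round(ray('wrist',r['xy'],z,c),4))
E
```

```text
3.0 [ 0.61126006 -0.03365082  0.21862886] [2.25896561e+00 2.18309502e+00 1.99332263e-04] [-1.38743455e-01  1.62932782e-01  1.45248810e+00  2.40066011e-05
  1.52599645e+00 -1.04587761e-01]
{'K': array([[291.07709365,   0.        , 254.84727939],
       [  0.        , 291.07709365, 191.08384079],
       [  0.        ,   0.        ,   1.        ]]), 'R': array([[ 0.99943849, -0.03348327, -0.00125679],
       [-0.0318029 , -0.95975473,  0.27903302],
       [-0.01054914, -0.27883637, -0.96028069]]), 't': array([-0.61101338, -0.0458639 ,  0.3873958 ])}
key 0.9 [144.5  67.4] [0.4829 0.0927 0.01  ]
key_bow 0.77 [127.5  56.6] [0.486  0.0962 0.064 ]
spare_key 0.19 [221.7 172.5] [ 0.5665 -0.0382  0.01  ]
keyhole 0.76 [235.6 136.6] [0.5907 0.0125 0.06  ]
barrel_face 0.71 [239.5 135.2] [0.5945 0.013  0.05  ]
lock_side 0.82 [231.3 165.6] [ 0.5814 -0.0255  0.03  ]
stand 0.68 [242.6 135.2] [0.5957 0.0083 0.    ]
bolt 0.42 [222.7 170.5] [ 0.569  -0.0339  0.018 ]
```

View pics/w1.png

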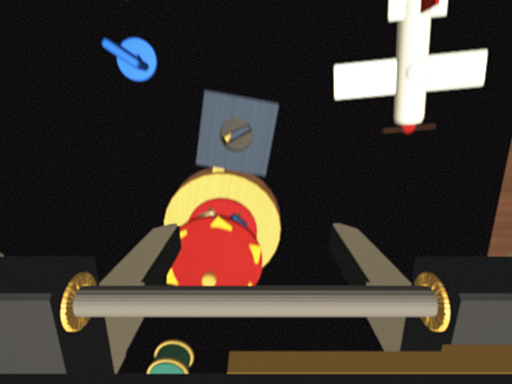

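The lock is at (236,133) in the wrist view, with an elongated mark in its bore. I'll enlarge it and compute the corners.

```bash
python3 - <<'E'
from h import *
im=cv2.imread('pics/w1.png')
cv2.imwrite('pics/w1z.png',cv2.resize(im[80:190,185:295],None,fx=5,fy=5,interpolation=2))
np.set_printoptions(precision=4,suppress=True)
g=cv2.cvtColor(im,6)
# lock top face: bluish-grey
hsv=cv2.cvtColor(im,cv2.COLOR_BGR2HSV)
m=((im[:,:,0].astype(int)-im[:,:,2]>8)&(g>50)).astype(np.uint8);m[:,:190]=0;m[:,290:]=0;m[185:]=0;m[:80]=0
c=max(cv2.findContours(m,0,2)[0],key=cv2.contourArea)
r=cv2.boxPoints(cv2.minAreaRect(c));print(r,cv2.contourArea(c))
P=np.array([ray('wrist',p,.06) for p in r]);print(P,P.mean(0))
for i in range(4):
  d=P[(i+1)%4]-P[i];print(np.linalg.norm(d),np.arctan2(d[1],d[0]))
E
```

```text
[[190.715  164.2001]
 [203.8872  88.9303]
 [279.3754 102.1407]
 [266.2032 177.4106]] 5395.0
[[ 0.5382 -0.019   0.06  ]
 [ 0.56    0.0605  0.06  ]
 [ 0.6392  0.0442  0.06  ]
 [ 0.6229 -0.0375  0.06  ]] [0.5901 0.0121 0.06  ]
0.08249889471817172 1.3028529854501645
0.08083228091258794 -0.20319095796775924
0.08336804341741388 -1.7668415164754834
0.08677250392736485 2.9264170428644607
```

View pics/w1z.png

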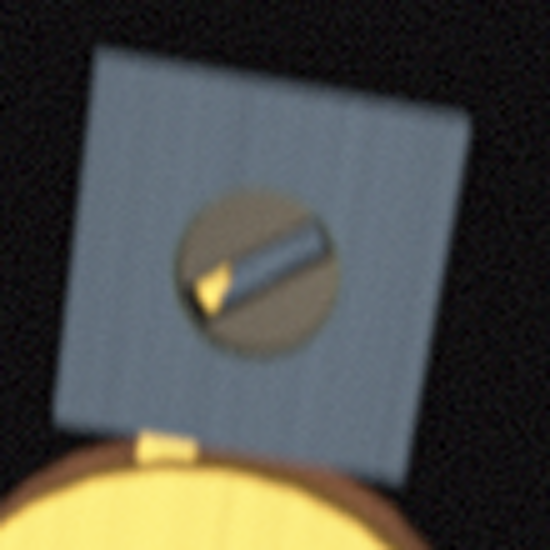

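The keyway does show: a slot in the bore from crop (195,298) to (325,235), with the bore centred at about (257,270). I'll convert those to world values.

```bash
python3 - <<'E'
from h import *
np.set_printoptions(precision=4,suppress=True)
f=lambda u,v,z:ray('wrist',(185+u/5-.4,80+v/5-.4),z)
for u,v,z in [(257,270,.06),(257,270,.05),(97,45,.06),(472,115,.06),(405,488,.06),(53,420,.06)]: print(f(u,v,z))
q=[f(*p,.06) for p in [(97,45),(472,115),(405,488),(53,420)]];print('centre',sum(q)/4)
for a,b in [(0,1),(3,2),(3,0),(2,1)]: d=q[b]-q[a];print(np.linalg.norm(d),np.arctan2(d[1],d[0])%(np.pi/2)-np.pi/2)
for a,b in [((193,290),(325,225)),((200,318),(325,250)),((196,300),(326,236))]:
  A,B=f(*a,.05),f(*b,.05);d=B-A;print((A+B)/2,np.linalg.norm(d),np.arctan2(d[1],d[0]))
E
```

```text
[0.5912 0.013  0.06  ]
[0.5905 0.0122 0.05  ]
[0.5602 0.0609 0.06  ]
[0.6388 0.0438 0.06  ]
[ 0.6223 -0.0373  0.06  ]
[ 0.5433 -0.0185  0.06  ]
centre [0.5911 0.0122 0.06  ]
0.08045162690458281 -0.21402230870579508
0.08115594497771829 -0.23312461391809625
0.08115459982588391 -0.20927842314034462
0.08271083771987756 -0.20103092032641445
[0.591  0.0149 0.05  ] 0.033304807282927645 0.4093989973749267
[0.5915 0.009  0.05  ] 0.03239455127253972 0.45128806803853067
[0.5913 0.0126 0.05  ] 0.03287144374508407 0.410154728366598
```

>>> {"op": "apply_moves", "data": {
  "steps": [1,0,0,0,0,-0.48,100,1,0,0,0,0,-0.48,100,1,0,0,0,0,-0.48,100,1,0,0,0,0,-0.48,100,1,0,0,0,0,-0.48,100,1,0,0,0,0,-0.48,100,1,0,0,0,0,-0.48,100,0,0,0,0,0,-1,100,0,0,0,0,0,-1,100,0,0,0,0,0,-1,100,0,0,0,0,0,-1,100,0,0,0,0,0,-1,100]
}}

```text
t: 4.45
tool_pos: [0.5875, 0.1716, 0.2186]
orientation: [1.119, 2.936, -0.0]
force: [0.3, 0.2, 0.1]
opening: 0.0932
gripper_force: 0.0
```

>>> {"op": "apply_moves", "data": {
  "steps": [0,0,0,0,0,-1,100,0,0,0,0,0,-1,100,0,0,0,0,0,-1,100,0,0,0,0,0,-1,100,0,0,0,0,0,-1,100,0,0,0,0,0,-1,100,0,0,0,0,0,-1,100,0,0,0,0,0,-1,100,0,0,0,0,0,0,100]
}}

```text
t: 5.2
tool_pos: [0.5875, 0.1715, 0.2186]
orientation: [-0.171, 3.137, -0.0]
force: [-1.4, -0.2, -0.3]
opening: 0.0931
gripper_force: 0.0
```

```bash
python3 - <<'E'
from h import *
s=robot.read_state();print(s['t'],s['tool_pos'],s['orientation'],s['q'],Ro.from_rotvec(s['orientation']).as_matrix()[:,0])
c=eyes.calibration('wrist')
shot('wrist','w2.png')
for k,z in {'key':.01,'key_bow':.064,'spare_key':.01,'key_block':0}.items():
    for r in eyes.place_of('wrist',k)[:4]: print(k,round(r['conf'],2),np.round(r['xy'],1),np.round(ray('wrist',r['xy'],z,c),4))
E
```

```text
5.2 [0.58753039 0.17146249 0.21863932] [-1.71353645e-01  3.13688958e+00 -1.34469870e-04] [ 2.00252186e-01  1.62706492e-01  1.45271998e+00 -8.86259720e-05
  1.52615245e+00 -1.47968238e+00] [-9.94049900e-01 -1.08925645e-01 -2.17270490e-05]
key 0.94 [294.1   9.8] [0.3998 0.1954 0.01  ]
key 0.73 [204.8  76. ] [0.481  0.0992 0.01  ]
key 0.73 [369.1  13.3] [0.3939 0.2807 0.01  ]
key 0.64 [289.3 100.4] [0.4975 0.204  0.01  ]
key_bow 0.57 [195.6  71.4] [0.4817 0.0987 0.064 ]
spare_key 0.79 [293.1 160.7] [0.5711 0.2195 0.01  ]
key_block 0.69 [290.  133.7] [0.5381 0.2119 0.    ]
```

View pics/w2.png

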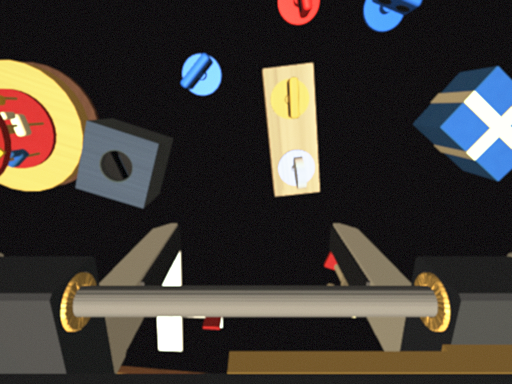

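The block shows the brass key at (291,98) and the steel spare at (296,168). Block yaw is about 0.206. I'll move closer for a precise look.

>>> {"op": "apply_moves", "data": {
  "steps": [0.5,0.4,0.5,0,0,-0.9,100,0.5,0.4,0.6,0,0,0,100,0.5,0.4,0.6,0,0,0,100,0,0,0,0,0,0,100,0,0,0,0,0,0,100]
}}

```text
t: 5.87
tool_pos: [0.5355, 0.2005, 0.1665]
orientation: [0.313, -3.124, 0.001]
force: [0.8, 0.1, 0.4]
opening: 0.0926
gripper_force: 0.0
```

```bash
python3 - <<'E'
from h import *
s=robot.read_state();print(s['t'],s['tool_pos'],Ro.from_rotvec(s['orientation']).as_matrix()[:,0])
c=eyes.calibration('wrist')
im=shot('wrist','w3.png')
for k,z in {'key':.01,'key_bow':.064,'spare_key':.01,'key_block':0}.items():
    for r in eyes.place_of('wrist',k)[:3]: print(k,round(r['conf'],2),np.round(r['xy'],1),np.round(ray('wrist',r['xy'],z,c),4))
p=proj('wrist',np.array([.498,.204,.064]),c);print(p)
u,v=map(int,p);u0,v0=max(u-70,0),max(v-80,0)
print(u0,v0);cv2.imwrite('pics/w3z.png',cv2.resize(im[v0:v0+140,u0:u0+140,::-1],None,fx=4,fy=4,interpolation=2))
E
```

```text
5.8667 [0.53552451 0.20046585 0.16647036] [-0.98007849 -0.19859531  0.00245974]
key 0.93 [361.4  60. ] [0.3918 0.282  0.01  ]
key 0.81 [172.1 112.8] [0.482  0.0992 0.01  ]
key 0.71 [450.5 187. ] [0.5002 0.4223 0.01  ]
key_bow 0.89 [282.1  33.9] [0.397  0.1951 0.064 ]
key_bow 0.88 [161.8 109.6] [0.4772 0.1042 0.064 ]
key_bow 0.84 [263.5 156.9] [0.5005 0.2013 0.064 ]
spare_key 0.75 [269.  212.1] [0.5716 0.2246 0.01  ]
key_block 0.57 [266.2 180.2] [0.5368 0.2142 0.    ]
[266.90754499 154.81185191]
196 74
```

View pics/w3z.png

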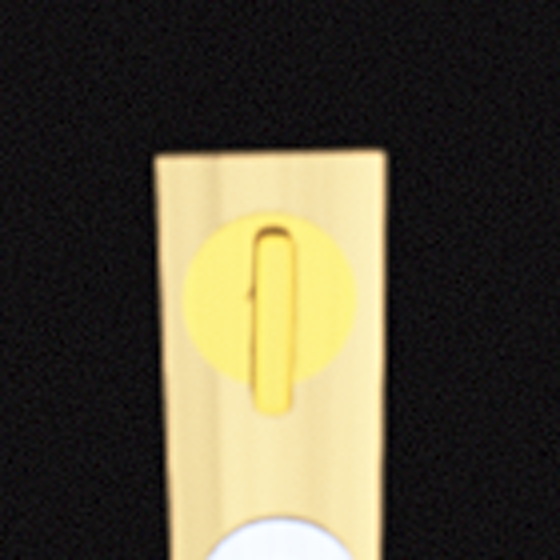

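The brass flat-bow key is confirmed: yellow collar centred at crop (269,298), bow top running from (274,235) to (273,412), with the steel disc key below it.

```bash
cat > rel.py <<'E'
from h import *
import sys
def rel(x,y,z=None,yaw=None):
    s=robot.read_state();R=Ro.from_rotvec(s['orientation']).as_matrix();p=s['tool_pos']
    d=R.T@(np.array([x,y,p[2] if z is None else z])-p)/.03
    yw=np.arctan2(R[1,0],R[0,0]);print('pos',p.round(4),'yaw+pi',round((yw+np.pi)%(2*np.pi),4),'tiltz',R[:,2].round(4))
    print('units',d.round(3), 'az', None if yaw is None else round(-(((yaw-yw+np.pi/2)%np.pi)-np.pi/2)/np.radians(6),3))
E
python3 - <<'E'
from rel import *
np.set_printoptions(precision=4,suppress=True)
f=lambda u,v,z:ray('wrist',(196+u/4-.4,74+v/4-.4),z)
A,B=f(274,235,.08),f(273,412,.08);print(A,B,(A+B)/2,np.linalg.norm(A-B),np.arctan2(*(B-A)[1::-1]))
print('collar',f(269,298,.038),'diam',np.linalg.norm(f(182,298,.038)-f(356,298,.038)))
print('block corners',f(155,154,.034),f(387,151,.034))
k=(A+B)/2
rel(k[0],k[1],.064-robot.grip_point_offset if 0 else .064,.206)
E
```

```text
[0.4808 0.1964 0.08  ] [0.5191 0.2043 0.08  ] [0.5    0.2004 0.08  ] 0.03907814928522846 0.2028702503280911
collar [0.4998 0.2005 0.038 ] diam 0.044240224556315884
block corners [0.4709 0.1656 0.034 ] [0.4587 0.222  0.034 ]
pos [0.5384 0.2002 0.1691] yaw+pi 0.199 tiltz [ 0.0025  0.0005 -1.    ]
units [1.263 0.261 3.501] az -0.066
```

```bash
python3 - <<'E'
from rel import *
np.set_printoptions(precision=4,suppress=True)
for i in range(3):
    s=robot.read_state();c=eyes.calibration('wrist');im=shot('wrist')
    print(s['t'],s['tool_pos'],s['orientation'],s['dq'],-c['R'].T@c['t'])
    hsv=cv2.cvtColor(im,cv2.COLOR_RGB2HSV).astype(int);m=((hsv[:,:,1]>110)&(hsv[:,:,2]>120)&(abs(hsv[:,:,0]-27)<6)).astype(np.uint8)
    n,l,st,ce=cv2.connectedComponentsWithStats(m)
    for j in range(1,n):
        if st[j,4]>600: print(st[j],ce[j],ray('wrist',ce[j],.045,c))
cv2.imwrite('pics/w4.png',im[:,:,::-1]); np.save('c4.npy',c,allow_pickle=True)
E
```

```text
6.1167 [0.5384 0.2002 0.1691] [-0.3119  3.1236  0.0004] [ 0.0008  0.0006  0.0073  0.0022 -0.0028 -0.0008] [0.4609 0.1839 0.3343]
[   0  107   26  106 1915] [  9.9117 161.4303] [ 0.5623 -0.0462  0.045 ]
[ 243  123   42   50 1442] [263.6657 145.776 ] [0.4965 0.2005 0.045 ]
6.1667 [0.5382 0.2002 0.1689] [-0.3119  3.124   0.0004] [ 0.0022  0.0004  0.0078  0.0001 -0.0021  0.    ] [0.4608 0.1839 0.3341]
[   0  107   26  106 1900] [  9.8595 161.7226] [ 0.5623 -0.0461  0.045 ]
[ 243  124   42   49 1446] [263.6355 146.045 ] [0.4964 0.2004 0.045 ]
6.2167 [0.5379 0.2002 0.1686] [-0.3123  3.1244  0.0003] [ 0.0028  0.0024  0.009  -0.0019 -0.0017 -0.0005] [0.4606 0.1839 0.3339]
[   0  108   26  105 1880] [  9.7777 161.9761] [ 0.5622 -0.0459  0.045 ]
[ 243  124   42   50 1440] [263.6097 146.4583] [0.4965 0.2005 0.045 ]
```

```bash
python3 - <<'E'
from rel import *
np.set_printoptions(precision=4,suppress=True)
c=np.load('c4.npy',allow_pickle=True).item();im=cv2.imread('pics/w4.png')
hsv=cv2.cvtColor(im,cv2.COLOR_BGR2HSV).astype(int);m=((hsv[:,:,1]>110)&(hsv[:,:,2]>120)&(abs(hsv[:,:,0]-27)<6))[115:180,235:292]
from scipy.optimize import minimize
def model(x,y,yaw):
    o=np.zeros((384*4,512*4),np.uint8);a=np.linspace(0,6.28,60)
    d=np.array([np.cos(yaw),np.sin(yaw),0]);n=np.array([-d[1],d[0],0]);k=np.array([x,y,0])
    pts=[[k+[.022*np.cos(t),.022*np.sin(t),z] for t in a] for z in(.034,.038)]
    pts.append([k+d*i*.02+n*j*.0045+[0,0,z] for i in(-1,1) for j in(-1,1) for z in(.048,.08)])
    for P in pts:
        P=np.array([proj('wrist',p,c) for p in P]);cv2.fillPoly(o,[cv2.convexHull(((P+.5)*4).astype(np.int32))],255)
    return cv2.resize(o,(512,384),interpolation=cv2.INTER_AREA)[115:180,235:292]/255.
f=lambda v:np.abs(model(*v)-m).sum()
r=minimize(f,[.497,.2005,.206],method='Nelder-Mead',options=dict(initial_simplex=[[.497,.2005,.206],[.5,.2005,.206],[.497,.203,.206],[.497,.2005,.25]],xatol=1e-4))
print(r.x,r.fun,m.sum())
rel(r.x[0],r.x[1],.0455,.206)
E
```

```text
[0.4968 0.2004 0.2075] 146.41960784313727 1440
pos [0.5377 0.2002 0.1684] yaw+pi 0.1994 tiltz [ 0.0012  0.0003 -1.    ]
units [1.34  0.277 4.093] az -0.063
```

>>> {"op": "apply_moves", "data": {
  "steps": [0.7,0.15,0.3,0,0,0,100,0.64,0.13,0.7,0,0,0,100,0,0,0.7,0,0,0,100,0,0,0.6,0,0,0,100,0,0,0.5,0,0,0,100,0,0,0,0,0,0,100,0,0,0,0,0,0,100,0,0,0,0,0,0,100,0,0,0,0,0,0,100]
}}

```text
t: 7.02
tool_pos: [0.497, 0.2009, 0.0853]
orientation: [-0.313, 3.124, 0.001]
force: [0.3, 0.3, -0.2]
opening: 0.0934
gripper_force: 0.0
```

```bash
python3 - <<'E'
from rel import *
rel(.4968,.2004,.0455,.207)
E
```

```text
pos [0.497  0.2009 0.0853] yaw+pi 0.1998 tiltz [ 2.3e-03  7.0e-04 -1.0e+00]
units [ 0.014 -0.014  1.325] az -0.069
```

>>> {"op": "apply_moves", "data": {
  "steps": [0,0,0.5,0,0,-0.07,100,0,0,0.5,0,0,0,100,0,0,0.3,0,0,0,100,0,0,0,0,0,0,100,0,0,0,0,0,0,100,0,0,0,0,0,0,30,0,0,0,0,0,0,0,0,0,0,0,0,0,0,0,0,0,0,0,0,0,0,0,0,0,0,0,0,0,0,0,0,0,0,0],
  "grip_force": 60
}}

```text
t: 7.93
tool_pos: [0.4959, 0.2007, 0.0449]
orientation: [-0.325, 3.124, 0.0]
force: [0.1, -0.6, 0.8]
opening: 0.0577
gripper_force: 0.0
```

>>> {"op": "apply_moves", "data": {
  "steps": [0,0,0,0,0,0,0,0,0,0,0,0,0,0,0,0,0,0,0,0,0,0,0,0,0,0,0,0,0,0,0,0,0,0,0]
}}

```text
t: 8.35
tool_pos: [0.4958, 0.2006, 0.0446]
orientation: [0.325, -3.125, -0.0]
force: [0.3, -0.3, -0.0]
opening: 0.0243
gripper_force: 0.0
```

```bash
python3 - <<'E'
from rel import *
print({k:robot.read_state()[k] for k in('t','opening','gripper_force','force','wrist_torque')})
rel(.4968,.2004,.0455,.207)
E
```

```text
{'t': 8.35, 'opening': 0.024282510276407362, 'gripper_force': 0.0, 'force': array([ 0.32915131, -0.34521693, -0.04474279]), 'wrist_torque': array([ 0.07618192, -0.08453618, -0.02962504])}
pos [0.4958 0.2006 0.0446] yaw+pi 0.2073 tiltz [-1.e-04  0.e+00 -1.e+00]
units [-0.032 -0.014 -0.03 ] az 0.003
```

>>> {"op": "apply_moves", "data": {
  "steps": [0,0,0,0,0,0,0,0,0,0,0,0,0,0,0,0,0,0,0,0,0,0,0,0,0,0,0,0,0,0,0,0,0,0,0,0,0,0,0,0,0,0]
}}

```text
t: 8.85
tool_pos: [0.4958, 0.2006, 0.0446]
orientation: [-0.325, 3.125, 0.0]
force: [-0.2, 0.2, -0.1]
opening: 0.0089
gripper_force: 60.0
```

```bash
python3 - <<'E'
from rel import *
print({k:robot.read_state()[k] for k in('t','opening','gripper_force','force','wrist_torque')})
rel(.4968,.2004,.0455,.207)
E
```

```text
{'t': 8.85, 'opening': 0.008871679111587418, 'gripper_force': 59.9642744231096, 'force': array([-0.16604294,  0.15498713, -0.08094403]), 'wrist_torque': array([ 0.06083409, -0.150185  , -0.01539439])}
pos [0.4958 0.2006 0.0446] yaw+pi 0.2073 tiltz [ 0.  0. -1.]
units [-0.031 -0.014 -0.028] az 0.003
```

Gripped at 60 N. The gripper body would sit just below the carousel's top once the key is home, so I'll regrip 9 mm higher.

>>> {"op": "apply_moves", "data": {
  "steps": [0,0,0,0,0,0,20,0,0,0,0,0,0,20,0,0,0,0,0,0,20,-0.03,0,-0.15,0,0,0,20,0,0,-0.15,0,0,0,20,0,0,0,0,0,0,20,0,0,0,0,0,0,0,0,0,0,0,0,0,0,0,0,0,0,0,0,0,0,0,0,0,0,0,0,0,0,0,0,0,0,0]
}}

```text
t: 9.77
tool_pos: [0.4968, 0.2009, 0.0538]
orientation: [-0.325, 3.124, 0.0]
force: [-0.9, -0.7, 2.6]
opening: 0.0086
gripper_force: 60.0
```

>>> {"op": "apply_moves", "data": {
  "steps": [0,0,0,0,0,0,0,0,0,0,0,0,0,0,0,0,0,0,0,0,0]
}}

```text
t: 10.02
tool_pos: [0.4968, 0.2009, 0.0538]
orientation: [-0.325, 3.124, 0.0]
force: [-1.1, 0.1, 3.4]
opening: 0.0088
gripper_force: 60.0
```

```bash
python3 - <<'E'
from rel import *
s=robot.read_state();print({k:s[k] for k in('t','opening','gripper_force','force','wrist_torque')})
rel(.4968,.2004,.0545,.207)
E
```

```text
{'t': 10.0167, 'opening': 0.008763576238776083, 'gripper_force': 59.98767614364624, 'force': array([-1.12282935,  0.14712512,  3.40252784]), 'wrist_torque': array([ 0.15553278, -0.05200602,  0.01212795])}
pos [0.4968 0.2009 0.0538] yaw+pi 0.2074 tiltz [ 2.e-04  1.e-04 -1.e+00]
units [ 0.004 -0.015 -0.023] az 0.004
```

>>> {"op": "apply_moves", "data": {
  "steps": [0,0,-0.5,0,0,0,0,0,0,-0.9,0,0,0,0,0,0,-0.9,0,0,0,0,0,0,-0.9,0,0,0,0,-0.43,-0.89,0,0,0,0,0,-0.43,-0.89,0,0,0,0,0,-0.43,-0.89,0,0,0,0,0,-0.43,-0.89,0,0,0,0,0,-0.43,-0.89,0,0,0,0,0,-0.43,-0.89,0,0,0,0,0,-0.43,-0.89,0,0,0,0,0,-0.43,-0.89,0,0,0,0,0]
}}

```text
t: 11.02
tool_pos: [0.6419, 0.0117, 0.1487]
orientation: [0.325, -3.123, -0.0]
force: [0.4, 1.1, -0.5]
opening: 0.0084
gripper_force: 60.0
```

>>> {"op": "apply_moves", "data": {
  "steps": [0,0,0,0,0,0,0,0,0,0,0,0,0,0,0,0,0,0,0,0,0,0,0,0,0,0,0,0,0,0,0,0,0,0,0]
}}

```text
t: 11.43
tool_pos: [0.641, 0.0141, 0.1495]
orientation: [0.327, -3.124, -0.0]
force: [-0.9, 0.1, -0.6]
opening: 0.0086
gripper_force: 60.0
```

```bash
python3 - <<'E'
from rel import *
np.set_printoptions(precision=4,suppress=True)
s=robot.read_state();print({k:s[k] for k in('t','opening','gripper_force','force','wrist_torque')})
c=eyes.calibration('wrist');np.save('c5.npy',c,allow_pickle=True);im=shot('wrist','w5.png')
rel(.591,.0126,.15,.43)
p=proj('wrist',np.array([.591,.0126,.06]),c);print(p);u,v=map(int,p)
u0,v0=max(u-60,0),max(v-60,0);print(u0,v0)
cv2.imwrite('pics/w5z.png',cv2.resize(im[v0:v0+120,u0:u0+120,::-1],None,fx=5,fy=5,interpolation=2))
E
```

```text
{'t': 11.4333, 'opening': 0.00859463689291301, 'gripper_force': 59.98626351356506, 'force': array([-0.9132,  0.1046, -0.5657]), 'wrist_torque': array([ 0.1143, -0.1443,  0.0664])}
pos [0.6412 0.0141 0.1497] yaw+pi 0.2087 tiltz [-0.0002  0.0001 -1.    ]
units [ 1.647  0.299 -0.01 ] az -2.113
[265.3247 141.7966]
205 81
```

View pics/w5z.png

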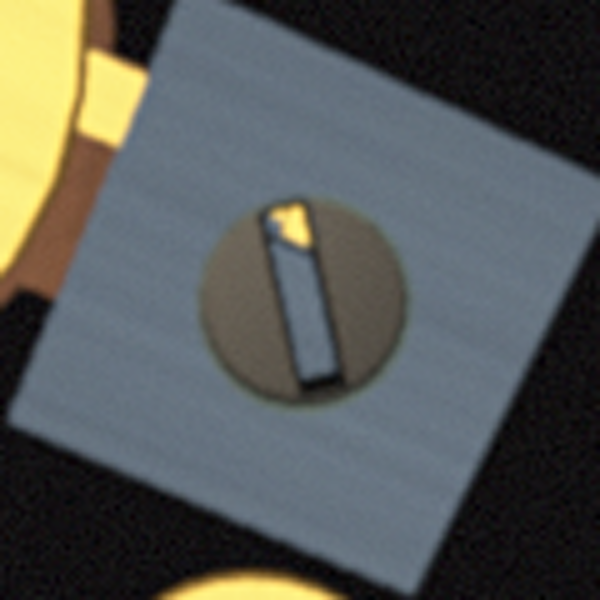

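The bore centre is at crop (304,303). The keyway's long edges run (264,213)→(300,392) and (311,205)→(344,385). The held key's collar peeks in at the bottom, around (253,572).

```bash
python3 - <<'E'
from rel import *
np.set_printoptions(precision=4,suppress=True)
c=np.load('c5.npy',allow_pickle=True).item()
f=lambda u,v,z:ray('wrist',(205+u/5-.4,81+v/5-.4),z,c)
print('mouth',f(304,303,.06),np.linalg.norm(f(202,303,.06)-f(408,303,.06)))
print('slotmid',f(305,299,.05))
for a,b in [((300,392),(264,213)),((344,385),(311,205))]:
  d=f(*b,.05)-f(*a,.05);print(np.linalg.norm(d),'yaw',np.arctan2(-d[1],-d[0]))
q=[f(*p,.06) for p in [(180,-8),(607,180),(412,597),(8,423)]];print('ctr',sum(q)/4)
for a,b in [(0,1),(3,2),(3,0),(2,1)]: d=q[b]-q[a];print(np.linalg.norm(d),(np.arctan2(d[1],d[0])%(np.pi/2))-np.pi/2)
# w1 with its own calibration
c1=dict(K=c['K'],R=np.array([[0.99943849,-0.03348327,-0.00125679],[-0.0318029,-0.95975473,0.27903302],[-0.01054914,-0.27883637,-0.96028069]]),t=np.array([-0.61101338,-0.0458639,0.3873958]))
g=lambda u,v,z:ray('wrist',(185+u/5-.4,80+v/5-.4),z,c1)
print('w1 mouth',g(257,270,.06))
# held key visible?
im=cv2.imread('pics/w5.png');hsv=cv2.cvtColor(im,cv2.COLOR_BGR2HSV).astype(int)
m=((hsv[:,:,1]>90)&(hsv[:,:,2]>100)&(abs(hsv[:,:,0]-27)<7));m[:190]=0
n,l,st,ce=cv2.connectedComponentsWithStats(m.astype(np.uint8))
for j in range(1,n):
  if st[j,4]>100: print(st[j],ce[j])
# predicted collar bottom circle, blade
s=[.6412,.0141,.1497];y=.2087
for dx in(0,):
  P=np.array([proj('wrist',np.array([s[0]+.022*np.cos(t),s[1]+.022*np.sin(t),s[2]-.0438+.024]),c) for t in np.linspace(0,6.28,90)])
  print('collar bottom pred',P.min(0),P.max(0))
  P=np.array([proj('wrist',np.array([s[0]+.022*np.cos(t),s[1]+.022*np.sin(t),s[2]-.0438+.028]),c) for t in np.linspace(0,6.28,90)])
  print('collar top pred',P.min(0),P.max(0))
E
```

```text
mouth [0.5905 0.0126 0.06  ] 0.03580093816820361
slotmid [0.5908 0.0132 0.05  ]
0.03276023567010798 yaw 0.41498540696987923
0.032793849866965534 yaw 0.4064041452212021
ctr [0.5914 0.0123 0.06  ]
0.07807351028795088 -0.1837348544614279
0.07977284736053496 -0.2108912331652455
0.07839448098927229 -0.20495840899444273
0.08054290131214653 -0.18365738959059108
w1 mouth [0.5913 0.0157 0.06  ]
[ 222  197   67   34 1289] [254.8526 212.8883]
[246 223  17  64 947] [254.1436 254.9409]
[231 292   5  39 116] [232.9741 311.4052]
[275 292   5  39 148] [276.6351 311.4324]
collar bottom pred [223.1653 195.5708] [287.3142 255.0438]
collar top pred [222.5535 197.3725] [287.9628 257.8672]
```

View pics/w5.png

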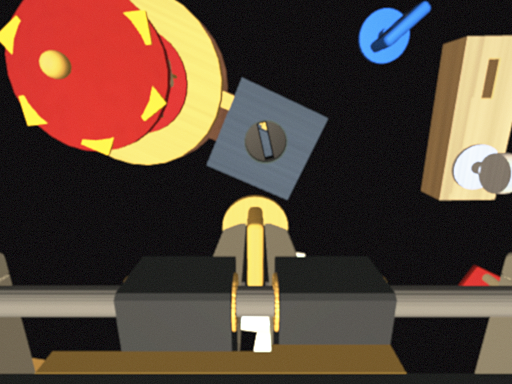

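The held key sits centred in the grip, and the keyway yaw is 0.41 (about 0.61 from stand x). I'll move above the bore and align.

>>> {"op": "apply_moves", "data": {
  "steps": [0.6,0.1,0,0,0,0,0,0.6,0.1,0,0,0,0,0,0.47,0.1,0,0,0,0,0,0,0,0.3,0,0,-0.96,0,0,0,0.4,0,0,-0.96,0,0,0,0.3,0,0,0,0,0,0,0,0,0,0,0,0,0,0,0,0,0,0,0,0,0,0,0,0,0,0,0,0,0,0,0,0,0,0,0,0,0,0,0]
}}

```text
t: 12.4
tool_pos: [0.5913, 0.0115, 0.1204]
orientation: [-0.636, 3.075, -0.0]
force: [-0.1, 0.2, -0.1]
opening: 0.0083
gripper_force: 60.0
```

```bash
python3 - <<'E'
from rel import *
s=robot.read_state();print({k:s[k] for k in('t','opening','gripper_force','force','wrist_torque','q')})
rel(.5903,.0127,.0988,.41)
E
```

```text
{'t': 12.4, 'opening': 0.008295199701480672, 'gripper_force': 59.98604714870453, 'force': array([-0.13659829,  0.17148514, -0.05278995]), 'wrist_torque': array([ 0.1145035 , -0.14782837, -0.04270149]), 'q': array([-6.72002153e-02,  1.72148803e-01,  1.62434654e+00,  2.53709585e-05,
        1.34395019e+00, -2.04556788e+00])}
pos [0.5913 0.0115 0.1204] yaw+pi 0.4076 tiltz [ 1.1e-03 -1.0e-04 -1.0e+00]
units [0.017 0.05  0.72 ] az -0.023
```

>>> {"op": "apply_moves", "data": {
  "steps": [0.02,0.05,0.1,0,0,-0.02,0,0,0,0.2,0,0,0,0,0,0,0.2,0,0,0,0,0,0,0.2,0,0,0,0,0,0,0,0,0,0,0,0,0,0,0,0,0,0,0,0,0,0,0,0,0]
}}

```text
t: 12.98
tool_pos: [0.5896, 0.0126, 0.0985]
orientation: [0.64, -3.075, -0.0]
force: [0.4, 0.1, -0.9]
opening: 0.0086
gripper_force: 60.0
```

```bash
python3 - <<'E'
from rel import *
s=robot.read_state();print({k:s[k] for k in('t','force','wrist_torque')})
rel(.5903,.0127,.0938,.41)
E
```

```text
{'t': 12.9833, 'force': array([ 0.38106088,  0.1317597 , -0.94468628]), 'wrist_torque': array([ 0.07366917, -0.17466438,  0.01667028])}
pos [0.5896 0.0126 0.0985] yaw+pi 0.4105 tiltz [-3.e-04  0.e+00 -1.e+00]
units [-0.024 -0.007  0.156] az 0.004
```

>>> {"op": "apply_moves", "data": {
  "steps": [-0.02,0,0.07,0,0,0,0,0,0,0.07,0,0,0,0,0,0,0.07,0,0,0,0,0,0,0,0,0,0,0,0,0,0,0,0,0,0]
}}

```text
t: 13.4
tool_pos: [0.59, 0.0129, 0.0921]
orientation: [0.64, -3.075, -0.0]
force: [-0.2, 0.4, -1.2]
opening: 0.009
gripper_force: 60.0
```

>>> {"op": "apply_moves", "data": {
  "steps": [0,0,0.05,0,0,0,0,0,0,0.05,0,0,0,0,0,0,0,0,0,0,0,0,0,0,0,0,0,0]
}}

```text
t: 13.73
tool_pos: [0.5901, 0.0129, 0.0892]
orientation: [0.64, -3.075, -0.0]
force: [0.6, 0.4, 0.1]
opening: 0.0084
gripper_force: 60.0
```

No push at 4.6 mm below the barrel face, so the blade is in the keyway. I'll continue gently.

>>> {"op": "apply_moves", "data": {
  "steps": [0,0,0.06,0,0,0,0,0,0,0.06,0,0,0,0,0,0,0.06,0,0,0,0,0,0,0,0,0,0,0,0,0,0,0,0,0,0]
}}

```text
t: 14.15
tool_pos: [0.59, 0.0129, 0.0837]
orientation: [0.64, -3.075, -0.0]
force: [-0.0, 0.0, -1.3]
opening: 0.009
gripper_force: 60.0
```

```bash
python3 - <<'E'
from rel import *
s=robot.read_state();print({k:s[k] for k in('t','force','wrist_torque')})
rel(.5903,.0127,.0798,.41)
E
```

```text
{'t': 14.15, 'force': array([-0.0348784 ,  0.0482331 , -1.32377263]), 'wrist_torque': array([ 0.1043636 , -0.13035085, -0.02622367])}
pos [0.59   0.0129 0.0837] yaw+pi 0.4105 tiltz [-5.e-04  1.e-04 -1.e+00]
units [-0.007 -0.01   0.128] az 0.005
```

>>> {"op": "apply_moves", "data": {
  "steps": [0,0,0.05,0,0,0,0,0,0,0.05,0,0,0,0,0,0,0.02,0,0,0,0,0,0,0,0,0,0,0,0,0,0,0,0,0,0]
}}

```text
t: 14.57
tool_pos: [0.5901, 0.0129, 0.0803]
orientation: [0.64, -3.075, -0.0]
force: [-0.3, 0.5, -0.1]
opening: 0.0086
gripper_force: 60.0
```

>>> {"op": "apply_moves", "data": {
  "steps": [0,0,0.02,0,0,0,0,0,0,0,0,0,0,0,0,0,0,0,0,0,0]
}}

```text
t: 14.82
tool_pos: [0.5903, 0.0129, 0.0799]
orientation: [-0.64, 3.075, -0.0]
force: [-0.1, -0.9, -0.7]
opening: 0.0085
gripper_force: 60.0
```

>>> {"op": "apply_moves", "data": {
  "steps": [0,0,0.02,0,0,0,0,0,0,0,0,0,0,0,0,0,0,0,0,0,0]
}}

```text
t: 15.07
tool_pos: [0.5903, 0.0129, 0.0798]
orientation: [-0.64, 3.075, -0.0]
force: [-3.4, 0.3, 5.3]
opening: 0.0085
gripper_force: 60.0
```

>>> {"op": "apply_moves", "data": {
  "steps": [0,0,0.02,0,0,0,0,0,0,0,0,0,0,0,0,0,0,0,0,0,0]
}}

```text
t: 15.32
tool_pos: [0.5904, 0.0129, 0.0798]
orientation: [-0.64, 3.075, -0.0]
force: [-4.5, -0.2, 9.7]
opening: 0.0088
gripper_force: 60.0
```

Home: it stops at TCP z 0.0798, exactly as computed for collar on lock, with 9.7 N push. I'll ease the push and side load, then start turning clockwise.

>>> {"op": "apply_moves", "data": {
  "steps": [0.015,0.006,-0.025,0,0,0,0,0,0,0,0,0,0.3,0,0,0,0,0,0,0.4,0,0,0,0,0,0,0.4,0,0,0,0,0,0,0.4,0,0,0,0,0,0,0.4,0]
}}

```text
t: 15.82
tool_pos: [0.5902, 0.0128, 0.0798]
orientation: [-0.329, 3.123, -0.001]
force: [-0.9, -0.5, 4.2]
opening: 0.0085
gripper_force: 60.0
```

```bash
python3 - <<'E'
from rel import *
s=robot.read_state();print({k:s[k] for k in('t','force','wrist_torque')})
rel(.5903,.0127,.0798,-1.1)
E
```

```text
{'t': 15.8167, 'force': array([-0.90061919, -0.50488808,  4.22167318]), 'wrist_torque': array([ 0.01831409, -0.0174064 ,  0.14628394])}
pos [0.5902 0.0128 0.0798] yaw+pi 0.2097 tiltz [ 1.1e-03 -2.0e-04 -1.0e+00]
units [-0.004 -0.003  0.001] az 12.507
```

>>> {"op": "apply_moves", "data": {
  "steps": [0,0,0,0,0,0.5,0,0,0,0,0,0,0.5,0,0,0,0,0,0,0.5,0,0,0,0,0,0,0.5,0,0,0,0,0,0,0.5,0,0,0,0,0,0,0.5,0]
}}

```text
t: 16.32
tool_pos: [0.5901, 0.0132, 0.0799]
orientation: [0.165, 3.136, 0.001]
force: [0.1, 1.8, 3.6]
opening: 0.0085
gripper_force: 60.0
```

```bash
python3 - <<'E'
from rel import *
s=robot.read_state();print({k:s[k] for k in('t','force','wrist_torque')})
rel(.5903,.0127,.0798,-1.1)
E
```

```text
{'t': 16.3167, 'force': array([0.10922812, 1.79128405, 3.56833461]), 'wrist_torque': array([ 0.42430196, -0.00778337,  0.17235702])}
pos [0.5901 0.0132 0.0799] yaw+pi 6.1783 tiltz [ 1.e-03  5.e-04 -1.e+00]
units [-0.007 -0.017  0.002] az 9.503
```

>>> {"op": "apply_moves", "data": {
  "steps": [0,0,0,0,0,0.5,0,0,0,0,0,0,0.5,0,0,0,0,0,0,0.5,0,0,0,0,0,0,0.5,0,0,0,0,0,0,0.5,0,0,0,0,0,0,0.5,0,0,0,0,0,0,0.5,0,0,0,0,0,0,0.5,0]
}}

```text
t: 16.98
tool_pos: [0.5903, 0.0138, 0.0799]
orientation: [0.813, 3.034, 0.003]
force: [0.5, 4.5, 2.9]
opening: 0.0087
gripper_force: 60.0
```

```bash
python3 - <<'E'
from rel import *
s=robot.read_state();print({k:s[k] for k in('t','force','wrist_torque')})
rel(.5903,.0127,.0798,-1.1)
E
```

```text
{'t': 16.9833, 'force': array([0.54770372, 4.49813105, 2.90704931]), 'wrist_torque': array([ 0.84024002, -0.16043159,  0.14685466])}
pos [0.5903 0.0138 0.0799] yaw+pi 5.7596 tiltz [ 0.0015  0.0013 -1.    ]
units [-0.017 -0.032  0.002] az 5.505
```

>>> {"op": "apply_moves", "data": {
  "steps": [0.01,0.017,0,0,0,0.3,0,0,0,0,0,0,0.4,0,0,0,0,0,0,0.4,0,0,0,0,0,0,0.4,0,0,0,0,0,0,0.4,0,0,0,0,0,0,0.4,0,0,0,0,0,0,0.4,0]
}}

```text
t: 17.57
tool_pos: [0.5906, 0.0142, 0.0799]
orientation: [1.231, 2.889, 0.003]
force: [0.6, 3.1, 1.9]
opening: 0.0089
gripper_force: 60.0
```

```bash
python3 - <<'E'
from rel import *
s=robot.read_state();print({k:s[k] for k in('t','force','wrist_torque')})
rel(.5903,.0127,.0798,-1.1)
E
```

```text
{'t': 17.5667, 'force': array([0.609318  , 3.08169799, 1.92531703]), 'wrist_torque': array([ 0.69296214, -0.33865406,  0.21388105])}
pos [0.5906 0.0142 0.0799] yaw+pi 5.4773 tiltz [ 0.002   0.0011 -1.    ]
units [-0.031 -0.042  0.003] az 2.809
```

>>> {"op": "apply_moves", "data": {
  "steps": [0.005,0.01,0,0,0,0.4,0,0,0,0,0,0,0.4,0,0,0,0,0,0,0.4,0,0,0,0,0,0,0.4,0,0,0,0,0,0,0.4,0,0,0,0,0,0,0,0]
}}

```text
t: 18.07
tool_pos: [0.5908, 0.0145, 0.0799]
orientation: [1.527, 2.744, 0.003]
force: [2.3, 4.0, 2.6]
opening: 0.0083
gripper_force: 60.0
```

>>> {"op": "apply_moves", "data": {
  "steps": [0,0,0,0,0,0.4,0,0,0,0,0,0,0.4,0,0,0,0,0,0,0,0]
}}

```text
t: 18.32
tool_pos: [0.5909, 0.0145, 0.0799]
orientation: [1.639, 2.679, 0.003]
force: [2.1, 4.3, 2.8]
opening: 0.0083
gripper_force: 60.0
```

```bash
python3 - <<'E'
from rel import *
s=robot.read_state();print({k:s[k] for k in('t','force','wrist_torque')})
rel(.5903,.0127,.0798,-1.1)
E
```

```text
{'t': 18.3167, 'force': array([2.12513936, 4.29584086, 2.75374567]), 'wrist_torque': array([ 0.88467826, -0.68330995,  0.12339411])}
pos [0.5909 0.0145 0.0799] yaw+pi 5.185 tiltz [ 0.0024  0.0011 -1.    ]
units [-0.046 -0.045  0.004] az 0.017
```

```bash
python3 - <<'E'
from h import *
w=shot('wrist','w6.png');b=shot('side','s6.png');t=shot('top','t6.png')
z=lambda im,y,x,h,ww,f:cv2.resize(im[y:y+h,x:x+ww,::-1],None,fx=f,fy=f,interpolation=2)
A=cv2.resize(w[:,:,::-1],(400,300));B=z(b,150,210,100,133,3);C=z(t,165,225,75,100,4)
print(A.shape,B.shape,C.shape)
cv2.imwrite('pics/v6.png',np.vstack([np.hstack([A,cv2.resize(B,(400,300))]),np.hstack([C,0*C])]))
E
```

```text
(300, 400, 3) (300, 399, 3) (300, 400, 3)
```

View pics/v6.png

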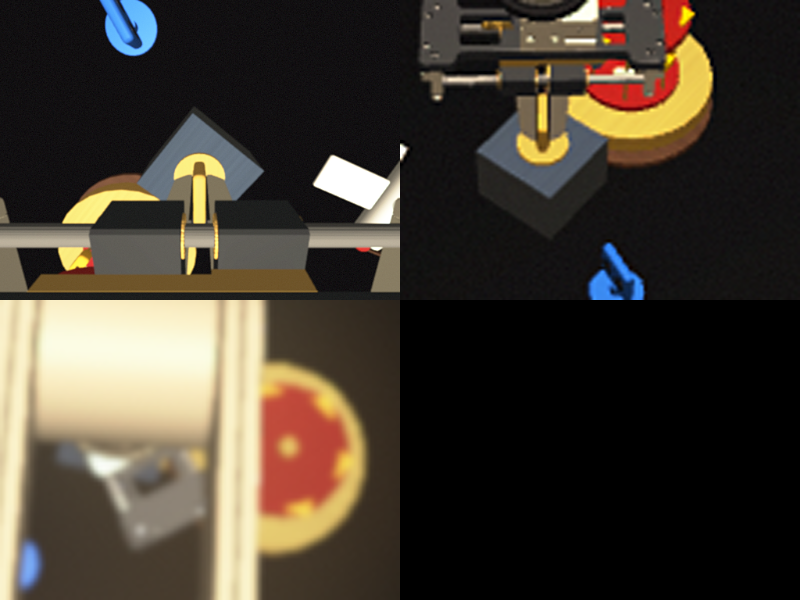

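The collar sits flush on the lock and the bolt isn't visible from here. I'll release, rise straight up and look.

>>> {"op": "apply_moves", "data": {
  "steps": [0,0,0,0,0,0,30,0,0,0,0,0,0,30,0,0,0,0,0,0,30,0,0,0,0,0,0,30,0,0,0,0,0,0,30,0,0,-0.3,0,0,0,30,0,0,-0.5,0,0,0,30,0,0,-0.8,0,0,0,30,0,0,-1,0,0,0,30,0,0,-1,0,0,0,30,0,0,-0.5,0,0,0,30]
}}

```text
t: 19.38
tool_pos: [0.5914, 0.0136, 0.2076]
orientation: [1.636, 2.676, 0.004]
force: [-0.1, -0.2, 0.8]
opening: 0.0276
gripper_force: 0.0
```

>>> {"op": "apply_moves", "data": {
  "steps": [-1,0,0,0,0,0,30,-1,0,0,0,0,0,30,-0.5,0,0,0,0,0,30,0,0,0,0,0,0,30,0,0,0,0,0,0,30,0,0,0,0,0,0,30]
}}

```text
t: 19.88
tool_pos: [0.6235, -0.0523, 0.202]
orientation: [-1.638, -2.679, -0.0]
force: [0.6, -0.5, 0.3]
opening: 0.0281
gripper_force: 0.0
```

```bash
python3 - <<'E'
from h import *
s=robot.read_state();print(s['t'],s['tool_pos'],s['opening'],s['force'])
c=eyes.calibration('wrist');np.save('c7.npy',c,allow_pickle=True)
w=shot('wrist','w7.png')
p=proj('wrist',np.array([.591,.0127,.06]),c);print(p);u,v=map(int,p)
u0,v0=max(u-100,0),max(v-75,0);print(u0,v0)
cv2.imwrite('pics/w7z.png',cv2.resize(w[v0:v0+150,u0:u0+200,::-1],None,fx=4,fy=4,interpolation=2))
E
```

```text
19.8833 [ 0.62352459 -0.05231326  0.20201901] 0.028116710940853374 [ 0.57973886 -0.52501204  0.30232377]
[256.65226094 111.84383948]
156 36
```

View pics/w7z.png

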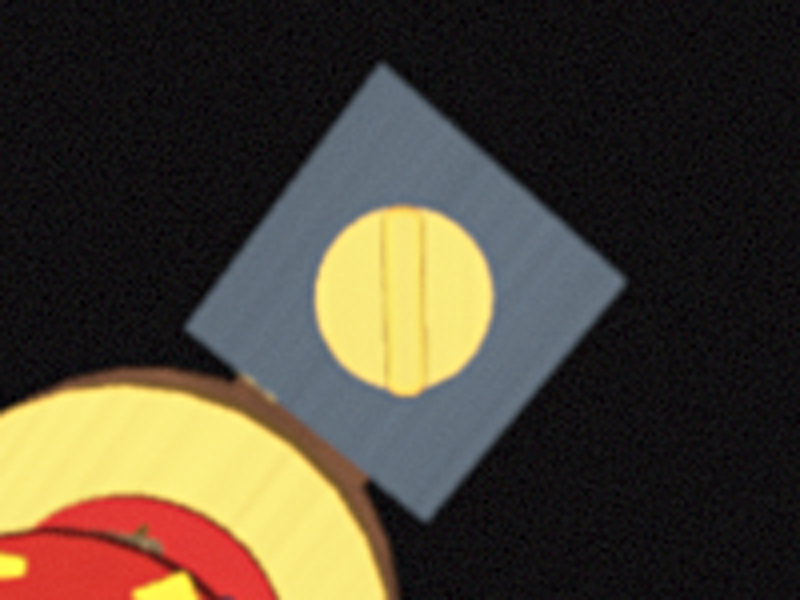

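The key stands home with its collar flush at (404,300). The bolt has drawn back to a sliver at the lock's side (258,387), clear of the rim, and the gripper is free. I'm handing in.

```bash
python3 -c "
from plant import robot
print(robot.close_job())"
```

```text
the job is handed in; nothing more can be done
None
```

The brass key is fully home and turned clockwise about 1.5 rad; the last close-up shows the bolt clear of the turntable. The key was left standing in the lock, and the job was handed in at about 20 s with push readings below 10 N.

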